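Hold a spring clip open over the record card

TASK

Squeeze the spring clip open where it is parked on the metal fin and only then lift it off, carry it to the taller of the two upright record cards, and hold it there gaping over the middle of the card's top edge, one jaw on each side with the jaw ends about 15 mm below the edge and the clip touching the card nowhere, so that a colleague can slip a label in. Squeeze the handles gently (no harder than 30 N on either one), do not bump the card, leave everything else where it is, and finish still holding the clip open there.

Things in the scene. Friction and masses are not known exactly. Their poses are not given: they have to be found in the camera images.
- clip_mid (a point): Spring clip (big white plastic peg clip, 60 g, 30 mm wide) parked jaws down on the fin. This point: middle of its 9 mm thick hinge pin. z up to the handles, x across the jaws (squeeze direction), y along the pin. Jaws reach 35 mm below, ending in lips 6 mm tall; from lips up to the pin is free space. The frame is fixed to the -x arm and tilts with it.
- clip_handles (a point): Point midway between the clip's two handle ends, 40 mm above clip_mid, axes as clip_mid. The handles flare from the hinge up to rolled edges: bars 7 mm thick, 30 mm long along y, centred 22 mm to either side (x) of this point, so 51 mm over the outside. Squeeze these two rolled edges together along x.
- clip_arm (a joint): Angle between the clip's arms (rad): 0 as parked (lips parallel, 4 mm apart), -0.11 shut, 0.5 at its stop. Squeezed evenly, each arm turns by half of it: at 0.4 the rolled edges measure 34 mm over the outside and the lips are 18 mm apart. The spring takes about 6 N on each handle at 0 and 10 N at 0.4.
- tip_a (a point): Lower inner end of the lip of the clip's -x jaw, at mid width.
- tip_b (a point): Lower inner end of the lip of the clip's +x jaw, at mid width.
- park_top (a point): Middle of the top edge of the parking fin, an upright aluminium sheet 4 mm thick (x) and 80 mm long (y) on a grey base 70 x 110 x 18 mm; top edge 85 mm above the table. Fixed. The clip starts with its hinge 12 mm above the edge, up to 12 mm off the middle along y.
- card_top (a point): Middle of the top edge of the taller record card: a stiff white card 3 mm thick (x) and 100 mm wide (y), upright in a grey base 70 x 110 mm, top edge 150 mm above the table. Fixed. z up.
- card: The taller record card itself; the origin lies on the table under its middle, axes as card_top.
- clip: The spring clip with both arms; origin and axes as clip_mid.
- shortstand: Fixed grey base with the shorter record card (100 mm wide, top edge 100 mm above the table); not part of the job. Origin on the table under its middle.
- jar: Small amber jar, 40 mm across, 55 mm tall; loose; origin under its middle.
- slidebox: Blue slide box 85 x 36 x 30 mm; loose; origin under its middle.
- petri: Clear round dish 60 mm across, 15 mm tall; loose; origin under its middle.
- tube: Capped sample tube lying on a small foot, 105 mm long, 33 mm tall; loose; origin under its middle.
- beaker: Glass beaker 64 mm across, 85 mm tall; loose; origin under its middle.
- reagent: White reagent bottle 52 mm across, 100 mm tall; loose; origin under its middle.
- block: Aluminium heating block 50 x 50 x 40 mm; loose; origin under its middle.
Things that resemble listed ones, but are neither listed nor needed, are in the scene too. What is shaped like the clip but green or yellow is not meant.

How it is judged (in metres and radians):
On the way, in this order (a step that is already met when the one before it is completed fails the run):
1. the clip is squeezed open while its jaws are still around the fin (value of joint clip_arm above 0.12 rad and z of each of tip_a, tip_b in the frame of park_top below -0.008 m and horizontal distance between clip_mid and park_top below 0.03 m), for 0.2 s.
2. the clip is lifted clear of the fin, still squeezed open (value of joint clip_arm above 0.12 rad and z of each of tip_a, tip_b in the frame of park_top above 0.006 m), for 0.1 s.
At the end, for the whole second after the job is handed in: The fingers hold the clip squeezed open (arm angle above 0.2, lips at least 11 mm apart), one lip on each side of the taller card and clear of it, lip ends 7 to 25 mm below its top edge and within 20 mm of its middle, no contact between clip and card, clip at rest (value of joint clip_arm above 0.2 rad and ((x of tip_a in the frame of card_top below -0.0025 m and x of tip_b in the frame of card_top above 0.0025 m) or (x of tip_a in the frame of card_top above 0.0025 m and x of tip_b in the frame of card_top below -0.0025 m)) and z of tip_a in the frame of card_top between -0.025 and -0.007 m and z of tip_b in the frame of card_top between -0.025 and -0.007 m and y of tip_a in the frame of card_top between -0.02 and 0.02 m and y of tip_b in the frame of card_top between -0.02 and 0.02 m and contact force between clip and card below 0.2 N and contact force between clip and the fingers above 3 N and linear speed of clip below 0.03 m/s); the arm keeps its last pose, push and grip.
It fails at once if the handles are squeezed with more than 30 N each (contact force between clip and the fingers above 60 N).
It fails at once if the taller card is pushed with more than 6 N (contact force between card and anything else above 6 N).
It fails at once if the short card or its base is pushed (contact force between shortstand and anything else above 6 N).
It fails at once if a loose bystander is moved by more than 25 mm (distance of any of jar, slidebox, petri, tube, beaker, reagent, block from where it was at the start of the episode above 0.025 m).
It also fails if it takes over 48 s, if anything falls off the work surface, if the arm or the gripper's body presses on something with over 40 N, if the wrist force passes 120 N, or if a joint passes its speed limit or range.

ROBOT

A 7-joint arm with a two-finger parallel gripper is mounted at the origin on the work surface. World frame = base frame: x ahead of the robot, y to its left, z up, the work surface at z = 0. Lengths are in m, angles in degrees, forces in N, time in s.
With the tool pointing down it reaches from about 0.425 to 0.95 m from the base axis. Payload 16.7 kg.
Tool frame: the origin (TCP) lies where the fingers leave the gripper's body, on its centre line; the fingertips stand 97 mm ahead of it and the grasp point (between the pads) lies 78 mm ahead of it; x points along the fingers, z is the direction in which the jaws open and shut, and the axes are right-handed (so a half turn about x gives the same grasp; the last joint's range is limited). The gripper opens to 94 mm and grips with 3 to 60 N. Pads are 16 mm wide; open, the fingers measure 119 mm over their backs; the gripper's body (75 mm by 177 mm) begins 78 mm behind the grasp point.
Start: joints at [55.319, 24.414, 4.234, 92.017, -1.954, 63.644, -3.845], TCP at [0.297, -0.606, 0.303] pointing down, gripper open.
Joint ranges: [-163.25, 163.25], [-28.42, 122.38], [-70.27, 78.77], [12.13, 141.07], [-58.53, 238.53], [9.26, 117.41], [-156.51, 156.51]. Speed limits (degrees/s): [108.29, 108.29, 136.94, 136.94, 172.46, 172.46, 172.46].

INTERFACE

Orientations are given as [roll, pitch, yaw] about the fixed x, y, z axes, in that order (R = Rz(yaw) Ry(pitch) Rx(roll)).
In Python, from rig import status, grab_frame, camera_params, order gives the robot as it stands.
- The arm moves only by the tool servo_tool, never from a script. Its argument "moves" is a list of rows, each a list of 2 entries, a list of its own where there are three numbers: the shift along the world's x, y, z in mm, then the turn about the world's z in degrees. In form: [[[tx, ty, tz], turn], ...]. A call has 1 to 10 rows; each row shifts and turns the commanded pose from where the row before left it; what a row does not reach is not made up. A row lasts 1/10 s, in which the tool goes at most 50 mm and 8.59 degrees, less where a joint would pass 70% of its speed; a pose out of reach is approached as far as the arm can. A call is refused whole if a number of a shift passes 50 or a number of a turn 8.59, either way. A call with a gripper value outside its range is refused whole. "hand" is the closure in counts, from 0 (fully open) to 255 (shut), set as the call begins (left out, the last holds). The fingers move at their own pace and stop on an object; "newtons" is the grip in N (left out, the last holds). Time passes only in rows, so rows that do not move let the fingers close. It gives the time, the measured TCP pose, the force and the opening at its end, in the units of the state.
- status.state(): the state, without advancing time (a new reading comes with each control period).
- grab_frame(name): name is "scene" or "top" or "wrist"; returns (picture, depth): 384x512x3 uint8, blue, green, red; 384x512 float32, m along the optical axis (not along the pixel's ray), 0 where there is no reading.
- camera_params(name): a dict with "fx", "fy", "cx", "cy" (pixels), "cam_to_world" (4x4, takes a point from camera to world coordinates). Camera axes: x right, y up, looking along -z (the intrinsics and any distortion apply to the point x, -y, -z); pixel columns grow to the right and rows downward; lengths in m; the calibration is good to about 2 mm. The wrist camera is an equidistant fisheye: a pixel r from the principal point sees the ray r / f radians off the axis. A picture is of the moment at which its call begins: read the wrist's pose just before it. camera_params takes no time and is no camera call; for the wrist camera it gives the pose at the moment of the call.
- order.sign_off(): hands the job in, once; it reports no verdict.
The state is a dict: "t": time; "qpos": joint angles; "qd": joint speeds; "effort": joint torques, N m; "tcp_pos": TCP position; "ee_rot": TCP orientation; "contact_force": force on the tool from outside, world axes, zero at the start; "wrist_torque": the same for the moment, N m; "finger_gap": finger opening in m.
Only numpy, scipy, OpenCV 4.12 (cv2) and the standard library are available. Lean on these libraries where they do the work, as an engineer would, in place of code of your own. Each camera call takes 0.05 s, during which the arm holds its last target.

## Working session

There is one attempt and no reset: what is moved stays moved. The work goes in short steps, Python scripts to look and compute and a tool call to move; the robot and the scene stay as the last step left them, time stands still between calls to the robot, and variables do not carry over. Pictures are saved under pics/ and viewed, and the job is handed in when it is done.

Besides the shell and the picture viewer there is one more tool, called after "Call:" in YAML: its name, and indented under it one key for each argument. servo_tool: Moves the arm, as the interface text tells. Its arguments: {"type":"object","properties":{"moves":{"type":"array","items":{"type":"array"}},"hand":{"type":"number"},"newtons":{"type":"number"}},"required":["moves"]}

```bash
mkdir -p pics; cat > h.py <<'E'
import numpy as np,cv2,json,pickle
from rig import status,grab_frame,camera_params,order
def grab(n,tag):
    p=camera_params(n); im,d=grab_frame(n)
    im=np.array(im);d=np.array(d)
    cv2.imwrite(f'pics/{tag}.png',im); np.savez(f'{tag}.npz',im=im,d=d,T=np.array(p['cam_to_world']),K=np.array([p['fx'],p['fy'],p['cx'],p['cy']]))
def load(tag):
    z=np.load(f'{tag}.npz'); return z['im'],z['d'],z['T'],z['K']
def ray(tag,u,v):
    im,d,T,K=load(tag)
    r=np.array([(u-K[2])/K[0],-(v-K[3])/K[1],-1.]); return T[:3,3],T[:3,:3]@r
def pt(tag,u,v,z=None):
    o,r=ray(tag,u,v)
    if z is None: s=load(tag)[1][int(round(v)),int(round(u))]
    else: s=(z-o[2])/r[2]
    return o+s*r
def cloud(tag):
    im,d,T,K=load(tag); v,u=np.mgrid[:d.shape[0],:d.shape[1]]
    c=np.stack([(u-K[2])/K[0]*d,-(v-K[3])/K[1]*d,-d],-1); return c@T[:3,:3].T+T[:3,3]
def proj(tag,P):
    im,d,T,K=load(tag); c=(np.atleast_2d(P)-T[:3,3])@T[:3,:3]
    return np.stack([K[2]+K[0]*c[:,0]/-c[:,2],K[3]-K[1]*c[:,1]/-c[:,2]],-1)
E
python3 - <<'E'
from h import *
grab('scene','s0');grab('top','t0')
print(status.state())
for t in('s0','t0'):
    im,d,T,K=load(t);print(T.round(3),K)
E
```

```text
{'t': 0.1, 'qpos': array([55.31939994, 24.44497834,  4.23012206, 92.04578203, -1.95247423,
       63.64391532, -3.84448922]), 'qd': array([ 0.00621326, -0.08717064,  0.07642431, -0.11575492,  0.04094901,
       -0.02579163, -0.09878132]), 'effort': array([ 7.14561655e-03, -9.37470531e+01,  3.67639124e+00, -4.55043375e+01,
       -4.86296508e-02,  1.68775540e-02,  3.11989163e-05]), 'tcp_pos': array([ 0.29699079, -0.6058568 ,  0.30207907]), 'ee_rot': array([-175.52978101,   89.93741928,  120.58522346]), 'contact_force': array([ 0.6193595 , -0.43576861,  0.99523263]), 'wrist_torque': array([-0.05272964,  0.02227332,  0.01380785]), 'finger_gap': 0.09428478054270023}
[[-0.546 -0.605  0.58   1.163]
 [ 0.838 -0.394  0.378  0.327]
 [ 0.     0.692  0.722  0.807]
 [ 0.     0.     0.     1.   ]] [416.99797371 416.99797371 252.13942634 191.33160743]
[[-0.002  0.994 -0.109  0.439]
 [-1.    -0.     0.011 -0.06 ]
 [ 0.011  0.109  0.994  1.285]
 [ 0.     0.     0.     1.   ]] [447.00006573 447.00006573 254.56700541 198.23286501]
```

View pics/s0.png

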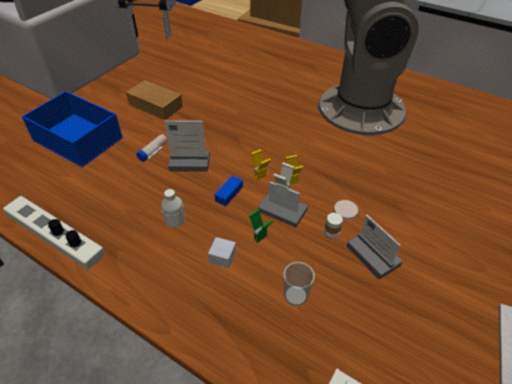

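View pics/t0.png

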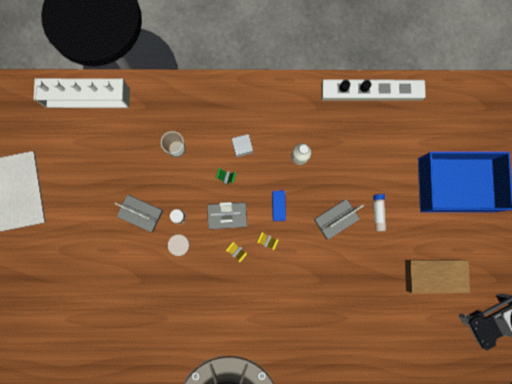

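```bash
python3 - <<'E'
from h import *
a=load('s0')[0];b=load('t0')[0]
c=cv2.resize(a[110:240,140:320],None,fx=4,fy=4,interpolation=cv2.INTER_CUBIC)
cv2.imwrite('pics/s0c.png',c)
d=cv2.resize(b[170:270,190:290],None,fx=4,fy=4,interpolation=cv2.INTER_CUBIC)
e=cv2.resize(b[170:270,290:390],None,fx=4,fy=4,interpolation=cv2.INTER_CUBIC)
cv2.imwrite('pics/t0c.png',np.hstack([d,e]))
for t in('s0','t0'):
    C=cloud(t);z=C[...,2]
    m=((z>.012)&(z<.3)&(C[...,0]>.3)&(C[...,0]<.95)&(abs(C[...,1])<.4)).astype(np.uint8)
    n,l,s,ce=cv2.connectedComponentsWithStats(m)
    for i in range(1,n):
        if s[i,4]>20:
            P=C[l==i];print(t,ce[i].round(),s[i,4],P.min(0).round(3),P.max(0).round(3))
E
```

```text
s0 [187. 145.] 1835 [ 0.462 -0.349  0.012] [ 0.58  -0.241  0.153]
s0 [260. 163.] 304 [ 0.437 -0.134  0.012] [ 0.484 -0.078  0.081]
s0 [281. 199.] 2084 [ 0.403 -0.048  0.012] [0.66  0.064 0.143]
s0 [229. 190.] 443 [ 0.516 -0.159  0.012] [ 0.603 -0.12   0.034]
s0 [173. 208.] 619 [ 0.684 -0.222  0.012] [ 0.732 -0.176  0.103]
s0 [340. 217.] 669 [0.417 0.115 0.012] [0.549 0.174 0.059]
s0 [376. 248.] 1797 [0.516 0.193 0.012] [0.592 0.318 0.103]
s0 [ 74. 243.] 1408 [ 0.872 -0.4    0.012] [ 0.929 -0.267  0.068]
s0 [222. 252.] 579 [ 0.705 -0.068  0.012] [ 0.763 -0.006  0.045]
s0 [298. 282.] 1060 [0.696 0.123 0.012] [0.759 0.186 0.089]
s0 [342. 378.] 243 [0.849 0.298 0.07 ] [0.884 0.341 0.125]
t0 [106.  90.] 952 [0.847 0.294 0.012] [0.91  0.4   0.126]
t0 [345.  89.] 919 [ 0.869 -0.4    0.012] [ 0.926 -0.271  0.073]
t0 [172. 143.] 371 [0.694 0.122 0.012] [0.758 0.185 0.091]
t0 [242. 145.] 334 [ 0.701 -0.067  0.014] [ 0.76  -0.01   0.048]
t0 [301. 154.] 327 [ 0.677 -0.229  0.013] [ 0.729 -0.179  0.104]
t0 [225. 176.] 206 [ 0.616 -0.02   0.014] [0.655 0.032 0.083]
t0 [278. 205.] 383 [ 0.515 -0.16   0.012] [ 0.598 -0.123  0.037]
t0 [139. 213.] 971 [0.485 0.191 0.012] [0.588 0.314 0.104]
t0 [337. 219.] 983 [ 0.462 -0.372  0.012] [ 0.576 -0.245  0.155]
t0 [227. 215.] 959 [ 0.493 -0.05   0.012] [0.565 0.061 0.145]
t0 [178. 217.] 182 [0.505 0.122 0.012] [0.544 0.159 0.062]
t0 [267. 241.] 205 [ 0.435 -0.137  0.031] [ 0.48  -0.08   0.083]
t0 [178. 245.] 301 [0.418 0.114 0.012] [0.474 0.17  0.021]
t0 [236. 251.] 211 [ 0.403 -0.05   0.031] [0.453 0.003 0.082]
```

View pics/s0c.png

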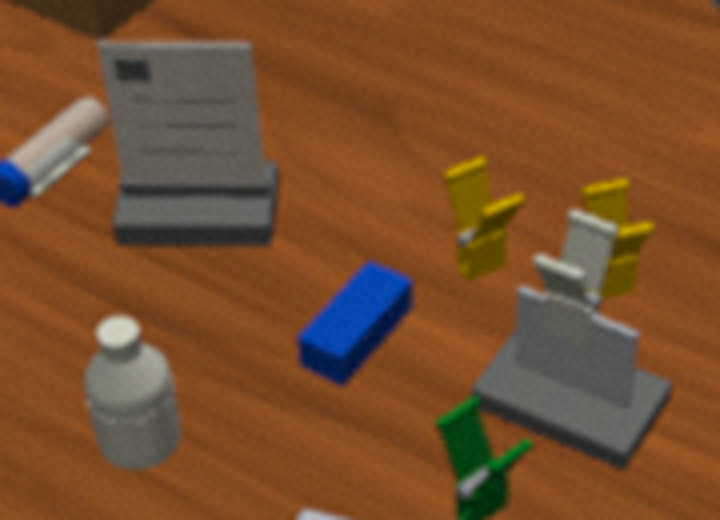

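View pics/t0c.png

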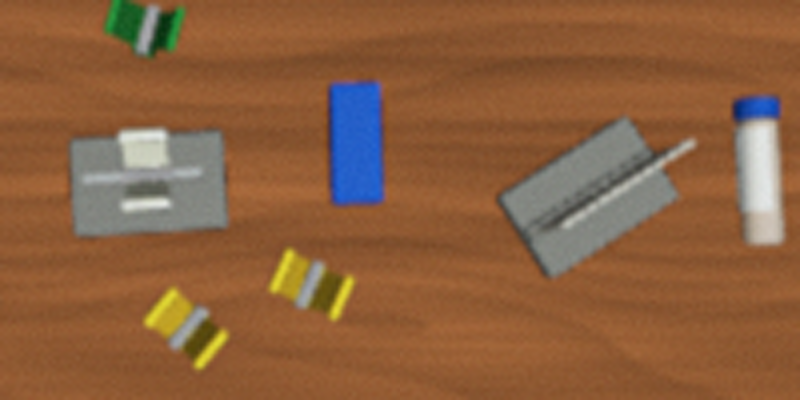

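```bash
python3 - <<'E'
from h import *
from scipy.spatial.transform import Rotation as R
s=status.state();M=R.from_euler('xyz',s['ee_rot'],degrees=True).as_matrix();print('tool x',M[:,0].round(3),'z',M[:,2].round(3))
def line(P,n):
    c=P[:,:2].mean(0);u,_,v=np.linalg.svd(P[:,:2]-c);t=(P[:,:2]-c)@v[0];w=(P[:,:2]-c)@v[1]
    mid=c+v[0]*(t.max()+t.min())/2
    print(n,len(P),'mid',mid.round(4),'c',c.round(4),'ang',np.degrees(np.arctan2(v[0][1],v[0][0]))%180,'len',np.ptp(t).round(4),'w',np.ptp(w).round(4),'z',P[:,2].min().round(3),P[:,2].max().round(3))
for t in('t0','s0'):
    C=cloud(t).reshape(-1,3)
    b=(C[:,0]>.49)&(C[:,0]<.58)&(C[:,1]>-.05)&(C[:,1]<.065)
    P=C[b&(C[:,2]>.132)]
    x=np.median(P[:,0]);x=(P[:,0].min()+P[:,0].max())/2
    line(P[P[:,0]>x],t+' bar+');line(P[P[:,0]<x],t+' bar-')
    F=C[b&(C[:,2]>.076)&(C[:,2]<.092)]
    if t=='s0':
        line(F,t+' fin')
    else:
        line(F,t+' fin'); line(F[(abs(F[:,0]-.528)<.015)],t+' fin')
    K=C[(C[:,0]>.44)&(C[:,0]<.6)&(C[:,1]>-.38)&(C[:,1]<-.22)]
    line(K[K[:,2]>.143],t+' card');line(K[(K[:,2]>.025)&(K[:,2]<.14)],t+' cardbody')
E
```

```text
tool x [-0.001  0.001 -1.   ] z [ 0.44  -0.898 -0.001]
t0 bar+ 29 mid [0.5511 0.0033] c [0.551  0.0035] ang 96.36820535739471 len 0.0264 w 0.0074 z 0.133 0.143
t0 bar- 29 mid [5.072e-01 4.000e-04] c [0.5071 0.001 ] ang 96.67348462104593 len 0.0262 w 0.0064 z 0.134 0.145
t0 fin 32 mid [0.5288 0.0046] c [0.5286 0.0074] ang 93.34175942713216 len 0.0783 w 0.0131 z 0.077 0.089
t0 fin 32 mid [0.5288 0.0046] c [0.5286 0.0074] ang 93.34175942713216 len 0.0783 w 0.0131 z 0.077 0.089
t0 card 52 mid [ 0.5189 -0.3067] c [ 0.5188 -0.3066] ang 122.4601607344513 len 0.0987 w 0.0032 z 0.145 0.155
t0 cardbody 256 mid [ 0.52   -0.3057] c [ 0.5171 -0.3016] ang 125.59244947495192 len 0.1066 w 0.0693 z 0.025 0.138
s0 bar+ 44 mid [0.5542 0.0054] c [0.5542 0.0058] ang 93.95868193977162 len 0.0298 w 0.0071 z 0.133 0.143
s0 bar- 49 mid [0.5107 0.0025] c [0.5107 0.0033] ang 92.92397905133345 len 0.0298 w 0.0073 z 0.133 0.143
s0 fin 136 mid [0.5341 0.0086] c [0.5341 0.0093] ang 94.82707908050199 len 0.0793 w 0.0156 z 0.076 0.092
s0 card 108 mid [ 0.5218 -0.305 ] c [ 0.5206 -0.3031] ang 122.21355382131182 len 0.0971 w 0.0065 z 0.143 0.153
s0 cardbody 1275 mid [ 0.5217 -0.3042] c [ 0.5217 -0.3043] ang 122.52500966671197 len 0.1046 w 0.0444 z 0.025 0.14
```

Call:
servo_tool:
  moves:
    - [[12,30,0],7]
    - [[12,30,0],7]
    - [[12,30,0],7]
    - [[12,30,0],7]
    - [[12,30,0],7]
    - [[12,30,0],7]
    - [[12,30,0],7]
    - [[12,30,0],7]
    - [[12,30,0],6]
    - [[12,30,0],6]
  hand: 0
  newtons: 15

```text
t: 1.1
tcp_pos: [0.4172, -0.3048, 0.3025]
ee_rot: [160.2, 90.0, 164.6]
contact_force: [0.2, -0.2, -0.7]
finger_gap: 0.0936
```

Call:
servo_tool:
  moves:
    - [[12,30,0],0]
    - [[12,30,0],0]
    - [[12,30,0],0]
    - [[12,30,0],0]
    - [[12,30,0],0]
    - [[12,30,0],0]
    - [[12,30,0],0]
    - [[12,30,0],0]
    - [[10,30,0],0]
    - [[8,30,0],0]

```text
t: 2.1
tcp_pos: [0.5313, -0.0048, 0.3025]
ee_rot: [163.7, 90.0, 167.8]
contact_force: [1.2, -0.8, -0.1]
finger_gap: 0.094
```

```bash
cat >> h.py <<'E'
from scipy.spatial.transform import Rotation as R
def tool():
    s=status.state();M=R.from_euler('xyz',s['ee_rot'],degrees=True).as_matrix()
    print('t',s['t'],'tcp',s['tcp_pos'].round(4),'x',M[:,0].round(4),'zang',np.degrees(np.arctan2(M[1,2],M[0,2])).round(2),'gap',s['finger_gap'],'F',s['contact_force'].round(1));return s,M
def wpt(tag,u,v,z):
    im,d,T,K=load(tag);p=np.array([[(u-K[2])/K[0],(v-K[3])/K[1]]]);r=np.hypot(*p[0]);
    c=np.array([p[0,0]/r*np.sin(r),-p[0,1]/r*np.sin(r),-np.cos(r)]) if r>0 else np.array([0,0,-1.])
    w=T[:3,:3]@c;return T[:3,3]+(z-T[2,3])/w[2]*w
E
python3 - <<'E'
from h import *
tool();grab('wrist','w1');grab('top','t1');tool()
print(load('w1')[2].round(3),load('w1')[3])
E
```

```text
t 2.1 tcp [ 0.5313 -0.0048  0.3025] x [-4.e-04  1.e-04 -1.e+00] zang 4.1 gap 0.09395021498701214 F [ 1.2 -0.8 -0.1]
t 2.2 tcp [ 0.5316 -0.002   0.3026] x [ 0.      0.0016 -1.    ] zang 4.4 gap 0.09381311110753646 F [ 0.  -0.5  0.1]
[[ 0.998 -0.067 -0.018  0.526]
 [ 0.07   0.969  0.239  0.065]
 [ 0.001 -0.239  0.971  0.384]
 [ 0.     0.     0.     1.   ]] [297.31863964 297.31863964 257.34010566 186.80349138]
```

View pics/w1.png

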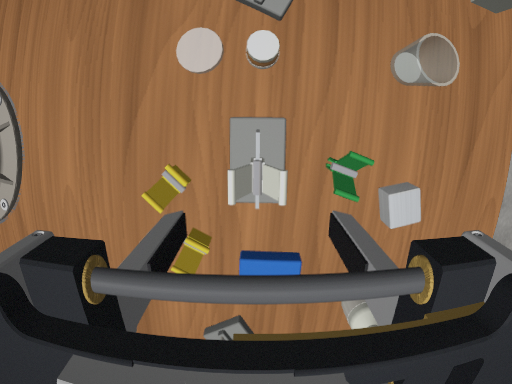

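```bash
python3 - <<'E'
from h import *
im,d,T,K=load('w1')
c=im[105:220,205:310];cv2.imwrite('pics/w1c.png',cv2.resize(c,None,fx=5,fy=5,interpolation=cv2.INTER_CUBIC))
g=im.astype(int);m=((g.min(2)>165)).astype(np.uint8);m[:,:205]=0;m[:,310:]=0;m[:150]=0;m[225:]=0
n,l,s,ce=cv2.connectedComponentsWithStats(m)
for i in range(1,n):
    if s[i,4]>15:
        r=cv2.minAreaRect(np.argwhere(l==i)[:,::-1].astype(np.float32));print(s[i],ce[i].round(1),r)
        for q in cv2.boxPoints(r): print('   ',q.round(1),wpt('w1',*q,.1405).round(4))
        print('  c',wpt('w1',*r[0],.1405).round(4))
E
```

```text
[254 150   8  10  44] [257.5 154.9] ((257.5, 154.5), (9.0, 7.0), 90.0)
    [254. 150.] [0.526  0.036  0.1405]
    [261. 150.] [0.5318 0.0364 0.1405]
    [261. 159.] [0.5323 0.0289 0.1405]
    [254. 159.] [0.5265 0.0285 0.1405]
  c [0.5291 0.0325 0.1405]
[250 163   4  29  46] [252.3 174.1] ((252.49240112304688, 176.89340209960938), (28.07133674621582, 2.9923760890960693), 85.91438293457031)
    [250. 163.] [0.5234 0.0249 0.1405]
    [253.  162.8] [0.5259 0.0253 0.1405]
    [255.  190.8] [0.5292 0.0014 0.1405]
    [252. 191.] [0.5267 0.0011 0.1405]
  c [0.5263 0.0133 0.1405]
[262 162  24  43 716] [273.8 183.2] ((273.5, 183.0), (42.0, 23.0), 90.0)
    [262. 162.] [0.5333 0.0264 0.1405]
    [285. 162.] [0.5524 0.0278 0.1405]
    [285. 204.] [ 0.5557 -0.0085  0.1405]
    [262. 204.] [ 0.536  -0.0099  0.1405]
  c [0.5443 0.0093 0.1405]
[228 170   6  35 204] [230.5 187.2] ((230.5, 187.0), (34.0, 5.0), 90.0)
    [228. 170.] [0.5054 0.0178 0.1405]
    [233. 170.] [0.5096 0.018  0.1405]
    [233. 204.] [ 0.5111 -0.0116  0.1405]
    [228. 204.] [ 0.5068 -0.0119  0.1405]
  c [0.5082 0.0033 0.1405]
[255 195   4  13  46] [256.7 200.5] ((256.5, 201.0), (12.0, 3.0), 90.0)
    [255. 195.] [ 0.5294 -0.0023  0.1405]
    [258. 195.] [ 0.532  -0.0021  0.1405]
    [258. 207.] [ 0.5327 -0.0128  0.1405]
    [255. 207.] [ 0.5302 -0.013   0.1405]
  c [ 0.5311 -0.0075  0.1405]
```

View pics/w1c.png

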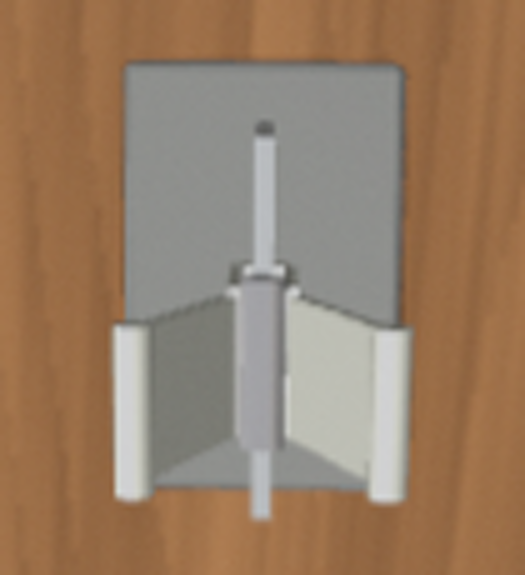

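Call:
servo_tool:
  moves:
    - [[0,5,-20],0]
    - [[0,0,-20],0]
    - [[0,0,-20],0]
    - [[0,0,-16],0]
    - [[0,0,-10],0]
    - [[0,0,0],0]
    - [[0,0,0],0]
  hand: 90
  newtons: 15

```text
t: 2.9
tcp_pos: [0.5312, -0.0013, 0.2171]
ee_rot: [14.0, 90.0, 18.1]
contact_force: [0.2, 0.3, -0.3]
finger_gap: 0.0604
```

```bash
python3 - <<'E'
from h import *
tool();grab('wrist','w2')
im=load('w2')[0]
cv2.imwrite('pics/w2c.png',cv2.resize(im[120:300,150:370],None,fx=3,fy=3,interpolation=cv2.INTER_CUBIC))
E
```

```text
t 2.9 tcp [ 0.5312 -0.0013  0.2171] x [ 1.e-04  0.e+00 -1.e+00] zang 4.1 gap 0.060401191135251595 F [ 0.2  0.3 -0.3]
```

View pics/w2c.png

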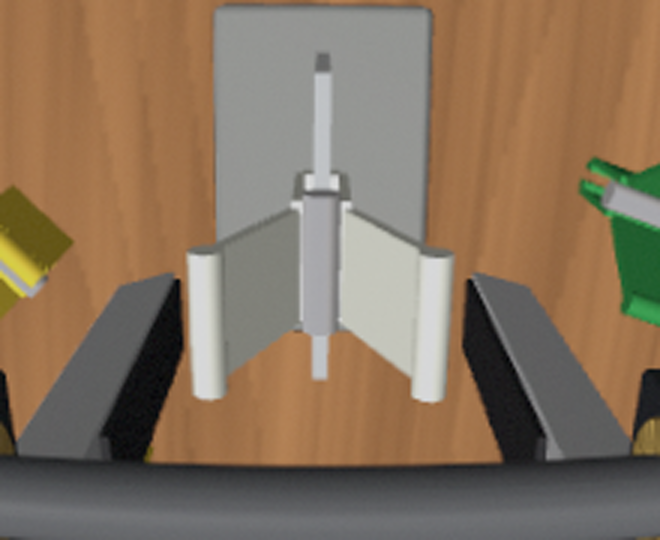

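```bash
python3 - <<'E'
from h import *
for u,v in((212.8,203),(212.8,253),(300.7,203),(300.7,253)): print(wpt('w2',u,v,.1405).round(4))
E
```

```text
[0.505  0.0185 0.1405]
[ 0.5056 -0.0128  0.1405]
[0.5542 0.022  0.1405]
[ 0.5579 -0.0092  0.1405]
```

Call:
servo_tool:
  moves:
    - [[0,3,0],0]
    - [[0,3,0],0]
    - [[0,0,0],0]
    - [[0,0,0],0]
  hand: 115
  newtons: 15

```text
t: 3.35
tcp_pos: [0.5311, 0.0051, 0.2169]
ee_rot: [-2.8, 90.0, 1.3]
contact_force: [-0.7, 0.1, 0.2]
finger_gap: 0.0511
```

Call:
servo_tool:
  moves:
    - [[0,0,0],0]
    - [[0,0,0],0]
    - [[0,0,0],0]
    - [[0,0,0],0]
  hand: 138

```text
t: 3.75
tcp_pos: [0.5311, 0.0049, 0.2167]
ee_rot: [130.7, 90.0, 134.8]
contact_force: [-0.4, -0.1, -1.1]
finger_gap: 0.0429
```

Call:
servo_tool:
  moves:
    - [[0,0,0],0]
    - [[0,0,0],0]
    - [[0,0,0],0]
    - [[0,0,0],0]
  hand: 163

```text
t: 4.15
tcp_pos: [0.5311, 0.0049, 0.2167]
ee_rot: [165.5, 90.0, 169.6]
contact_force: [-0.3, -0.0, -0.7]
finger_gap: 0.0343
```

```bash
python3 - <<'E'
from h import *
tool();grab('wrist','w3');grab('scene','s3')
im=load('w3')[0];a=load('s3')[0]
cv2.imwrite('pics/w3c.png',np.hstack([cv2.resize(im[150:300,170:350],(480,400),interpolation=cv2.INTER_CUBIC),cv2.resize(a[130:230,240:320],(320,400),interpolation=cv2.INTER_CUBIC)]))
E
```

```text
t 4.15 tcp [0.5311 0.0049 0.2167] x [-1.e-04  0.e+00 -1.e+00] zang 4.11 gap 0.03434472846334625 F [-0.3 -0.  -0.7]
```

View pics/w3c.png

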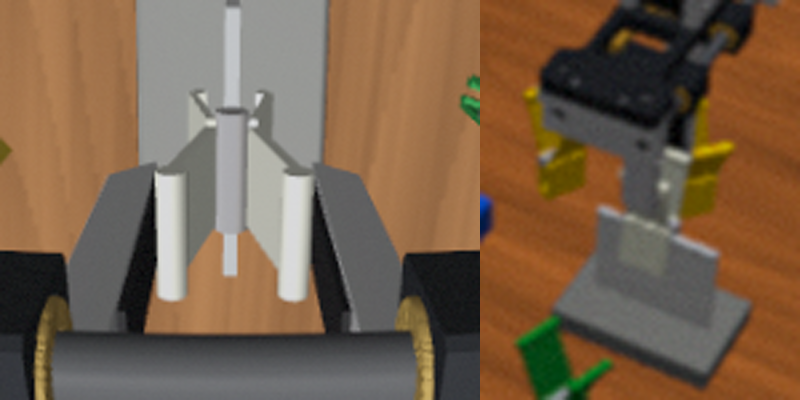

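Call:
servo_tool:
  moves:
    - [[0,0,4],0]
    - [[0,0,8],0]
    - [[0,0,12],0]
    - [[0,0,15],0]
    - [[0,0,18],0]
    - [[0,0,18],0]
    - [[0,0,18],0]
    - [[0,0,15],0]
    - [[0,0,12],0]
    - [[0,0,0],0]

```text
t: 5.25
tcp_pos: [0.5316, 0.0051, 0.3389]
ee_rot: [-7.2, 89.8, -3.1]
contact_force: [0.3, 0.7, -1.4]
finger_gap: 0.0339
```

```bash
python3 - <<'E'
from h import *
tool();grab('wrist','w4');grab('scene','s4')
im=load('w4')[0];a=load('s4')[0]
cv2.imwrite('pics/w4c.png',np.hstack([cv2.resize(im[150:300,170:350],(480,400),interpolation=cv2.INTER_CUBIC),cv2.resize(a[110:210,240:320],(320,400),interpolation=cv2.INTER_CUBIC)]))
E
```

```text
t 5.25 tcp [0.5316 0.0051 0.3389] x [ 3.e-03 -2.e-04 -1.e+00] zang 4.11 gap 0.03392031418046648 F [ 0.3  0.7 -1.4]
```

View pics/w4c.png

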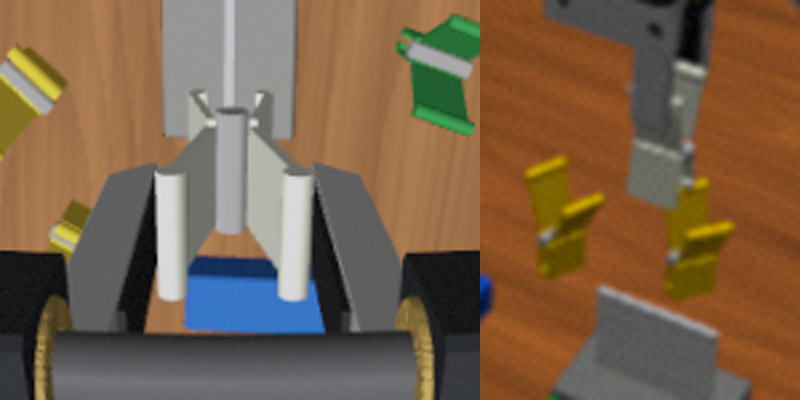

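Call:
servo_tool:
  moves:
    - [[0,-8,0],2]
    - [[0,-16,0],3]
    - [[-1,-24,0],3]
    - [[-1,-28,0],3]
    - [[-1,-30,0],3]
    - [[-1,-30,0],3]
    - [[-1,-30,0],3]
    - [[-1,-30,0],3]
    - [[-1,-28,0],3]
    - [[-1,-26,0],2]

```text
t: 6.35
tcp_pos: [0.5226, -0.2464, 0.3356]
ee_rot: [124.8, 89.9, 157.0]
contact_force: [0.1, -0.1, -1.3]
finger_gap: 0.0345
```

Call:
servo_tool:
  moves:
    - [[-1,-22,0],0]
    - [[-1,-16,0],0]
    - [[-1,-12,0],0]
    - [[-1,-6,0],0]
    - [[0,-4,0],0]
    - [[0,0,0],0]
    - [[0,0,0],0]
    - [[0,0,0],0]

```text
t: 7.15
tcp_pos: [0.5193, -0.3044, 0.3368]
ee_rot: [1.3, 90.0, 33.5]
contact_force: [-0.3, -0.1, -0.6]
finger_gap: 0.0341
```

```bash
python3 - <<'E'
from h import *
tool();grab('wrist','w5');grab('scene','s5');grab('top','t5')
im=load('w5')[0];a=load('s5')[0]
cv2.imwrite('pics/w5c.png',np.hstack([cv2.resize(im[120:300,150:366],(480,400),interpolation=cv2.INTER_CUBIC),cv2.resize(a[70:170,150:230],(320,400),interpolation=cv2.INTER_CUBIC)]))
E
```

```text
t 7.15 tcp [ 0.5193 -0.3044  0.3368] x [ 1.e-04  1.e-04 -1.e+00] zang 32.16 gap 0.03412601461510093 F [-0.3 -0.1 -0.6]
```

View pics/w5c.png

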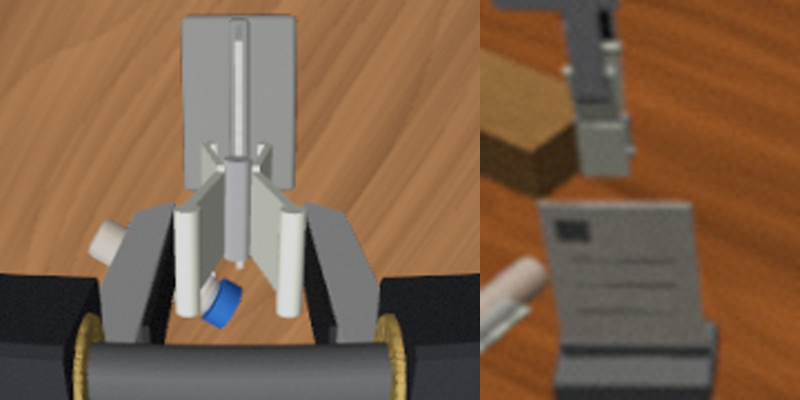

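```bash
python3 - <<'E'
from h import *
im=load('w5')[0]
cv2.imwrite('pics/w5d.png',cv2.resize(im[120:250,215:305],None,fx=6,fy=4.6,interpolation=cv2.INTER_CUBIC))
def W(x,y): 
    u,v=150+x/2.2222-.3,120+y/2.2222-.3
    return wpt('w5',u,v,.150)
a=W(238,38);b=W(239.5,268);print(a.round(4),b.round(4),((a+b)/2).round(4),np.linalg.norm(a-b),np.degrees(np.arctan2(*(a-b)[1::-1])))
# gray profile across card
for v in range(138,192,6): print(v,im[v,248:266].min(1))
s,M=tool()
C=cloud('t5').reshape(-1,3)
E
```

```text
[ 0.4931 -0.262   0.15  ] [ 0.5471 -0.3471  0.15  ] [ 0.5201 -0.3046  0.15  ] 0.10083586816575027 122.40609257664481
138 [149 149 148 149 147 142 150 153 170 167 167 150 143 119 128 147 147 148]
144 [148 148 148 149 147 141 151 171 202 202 197 160 145 118 127 149 148 147]
150 [148 149 147 147 148 138 150 161 201 201 196 160 145 118 127 148 147 148]
156 [149 149 148 148 147 141 148 161 201 202 197 160 145 117 128 146 148 148]
162 [147 149 149 150 148 135 149 161 200 200 195 160 144 116 127 148 147 147]
168 [149 149 148 148 146 134 148 162 203 203 197 161 145 117 127 148 148 148]
174 [150 149 149 150 146 132 148 162 200 200 195 160 144 117 128 148 148 147]
180 [149 149 149 149 146 131 149 160 198 198 192 159 145 117 128 147 147 147]
186 [149 148 149 148 146 137 148 161 198 198 194 159 146 118 128 148 148 161]
t 7.3 tcp [ 0.5192 -0.3047  0.3368] x [ 1.e-04 -1.e-04 -1.e+00] zang 32.14 gap 0.033916964265126165 F [ 0.7 -0.2 -0.7]
```

View pics/w5d.png

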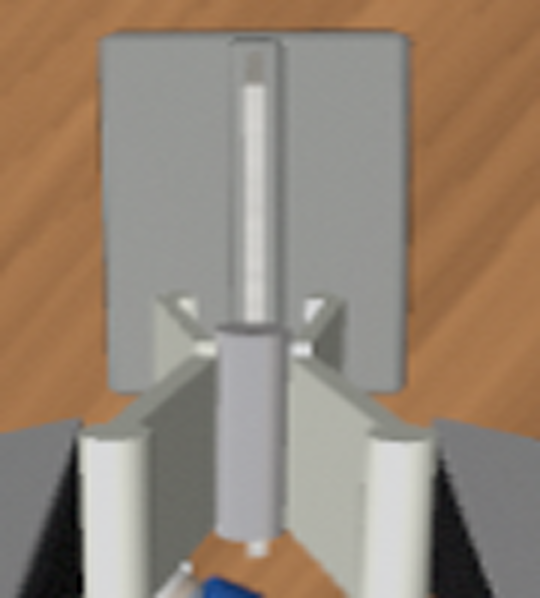

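```bash
python3 - <<'E'
from h import *
C=cloud('s5');im=load('s5')[0]
Q=C.reshape(-1,3);b=(abs(Q[:,0]-.52)<.04)&(abs(Q[:,1]+.305)<.04)&(Q[:,2]>.16)&(Q[:,2]<.24)
print('lowest clip',np.sort(Q[b][:,2])[:8].round(4))
for v in range(98,122,1): print(v,im[v,178:184].mean(0).mean().round(),C[v,178:184].mean(0).round(4))
# card top near
b=(abs(Q[:,0]-.52)<.06)&(abs(Q[:,1]+.305)<.06)&(Q[:,2]<.165)
print('card top',np.sort(Q[b][:,2])[-8:].round(4))
E
```

```text
lowest clip [0.1808 0.1812 0.1813 0.1816 0.1819 0.1822 0.1824 0.1824]
98 78.0 [ 0.5259 -0.2988  0.2253]
99 79.0 [ 0.5256 -0.2996  0.222 ]
100 102.0 [ 0.5249 -0.3008  0.2182]
101 125.0 [ 0.5243 -0.3019  0.2146]
102 107.0 [ 0.5251 -0.3016  0.2123]
103 98.0 [ 0.5266 -0.3006  0.2105]
104 100.0 [ 0.5261 -0.3016  0.2069]
105 98.0 [ 0.5263 -0.3019  0.2039]
106 100.0 [ 0.5275 -0.3013  0.2018]
107 99.0 [ 0.5275 -0.3018  0.1987]
108 99.0 [ 0.5289 -0.3009  0.1968]
109 99.0 [ 0.5291 -0.3012  0.1939]
110 99.0 [ 0.5294 -0.3014  0.1909]
111 99.0 [ 0.5294 -0.3019  0.1877]
112 100.0 [ 0.5306 -0.3013  0.1856]
113 94.0 [ 0.5312 -0.3012  0.1829]
114 78.0 [ 3.507e-01 -4.812e-01  4.000e-04]
115 70.0 [ 0.3565 -0.4761  0.002 ]
116 71.0 [ 0.3598 -0.4734  0.0012]
117 77.0 [ 0.364  -0.47    0.0011]
118 80.0 [ 3.668e-01 -4.678e-01 -2.000e-04]
119 92.0 [ 3.709e-01 -4.645e-01 -3.000e-04]
120 118.0 [ 0.3759 -0.4601  0.0006]
121 127.0 [ 0.5256 -0.3111  0.1506]
card top [0.1515 0.1517 0.1519 0.1521 0.1524 0.153  0.1535 0.1536]
```

Call:
servo_tool:
  moves:
    - [[0,0,-4],0]
    - [[0,0,-6],0]
    - [[0,0,-6],0]
    - [[0,0,-6],0]
    - [[0,0,-4],0]
    - [[0,0,0],0]
    - [[0,0,0],0]

```text
t: 8.0
tcp_pos: [0.5191, -0.3051, 0.3107]
ee_rot: [121.1, 90.0, 153.2]
contact_force: [-0.8, -0.0, -1.3]
finger_gap: 0.0341
```

```bash
python3 - <<'E'
from h import *
tool();grab('wrist','w6')
im=load('w6')[0]
cv2.imwrite('pics/w6d.png',cv2.resize(im[110:250,215:305],None,fx=6,fy=4.2,interpolation=cv2.INTER_CUBIC))
E
```

```text
t 8.0 tcp [ 0.5191 -0.3051  0.3107] x [-1.e-04  1.e-04 -1.e+00] zang 32.11 gap 0.03407341764684526 F [-0.8 -0.  -1.3]
```

View pics/w6d.png

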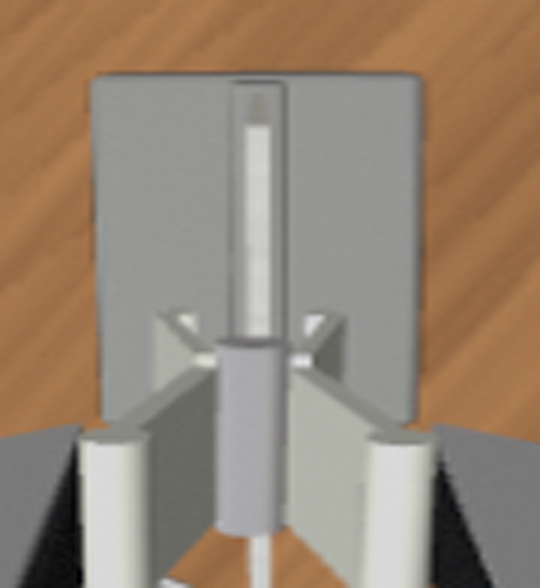

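Call:
servo_tool:
  moves:
    - [[1,0.5,0],0]
    - [[0,0,-3],0]
    - [[0,0,-4],0]
    - [[0,0,-4],0]
    - [[0,0,-4],0]
    - [[0,0,-3],0]
    - [[0,0,-2],0]
    - [[0,0,0],0]
    - [[0,0,0],0]

```text
t: 8.95
tcp_pos: [0.5201, -0.3046, 0.2907]
ee_rot: [163.7, 90.0, -164.2]
contact_force: [-0.7, 0.2, -0.6]
finger_gap: 0.034
```

```bash
python3 - <<'E'
from h import *
tool();grab('wrist','w7');grab('scene','s7');grab('top','t7');tool()
im=load('w7')[0];a=load('s7')[0]
cv2.imwrite('pics/w7d.png',np.hstack([cv2.resize(im[110:250,215:305],(400,588),interpolation=cv2.INTER_CUBIC),cv2.resize(a[80:178,150:216],(396,588),interpolation=cv2.INTER_CUBIC)]))
C=cloud('s7')
for v in range(118,134): print(v,a[v,178:188].mean(0).mean().round(),C[v,183].round(4))
E
```

```text
t 8.95 tcp [ 0.5201 -0.3046  0.2907] x [-0. -0. -1.] zang 32.11 gap 0.03404556820164477 F [-0.7  0.2 -0.6]
t 9.1 tcp [ 0.5201 -0.3046  0.2908] x [ 1.e-04 -1.e-04 -1.e+00] zang 32.11 gap 0.03411349592911236 F [-0.2  0.7 -0.2]
118 99.0 [ 0.5266 -0.2995  0.1654]
119 100.0 [ 0.526  -0.3007  0.1614]
120 100.0 [ 0.5274 -0.2998  0.1595]
121 100.0 [ 0.5279 -0.2999  0.1566]
122 100.0 [ 0.5278 -0.3005  0.1531]
123 100.0 [ 0.5299 -0.299   0.1518]
124 101.0 [ 0.527  -0.3023  0.1455]
125 101.0 [ 0.5306 -0.2993  0.1457]
126 100.0 [ 0.5315 -0.2989  0.1433]
127 101.0 [ 0.53   -0.301   0.1382]
128 97.0 [ 0.5289 -0.3026  0.1336]
129 94.0 [ 0.521  -0.3109  0.1217]
130 93.0 [ 0.5235 -0.309   0.1208]
131 94.0 [ 0.524  -0.309   0.1178]
132 95.0 [ 0.5254 -0.3082  0.1157]
133 94.0 [ 0.5241 -0.3101  0.1106]
```

View pics/w7d.png

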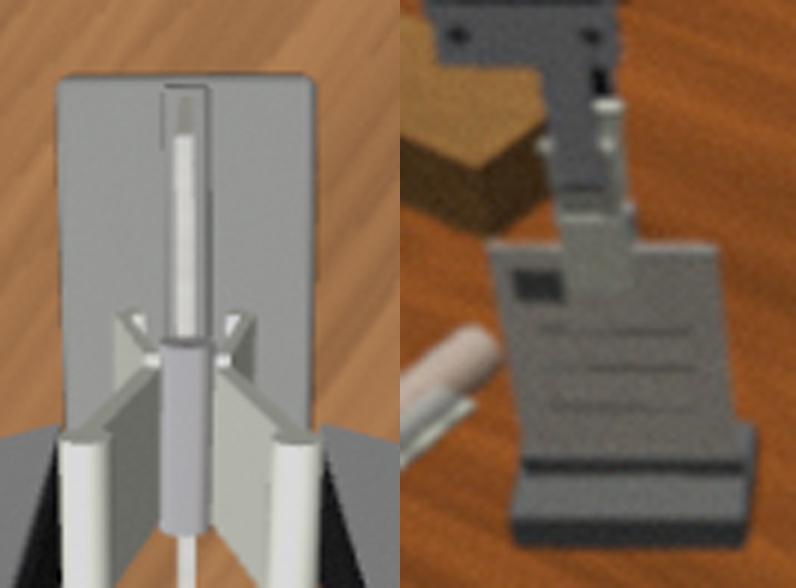

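```bash
python3 - <<'E'
from h import *
tool();order.sign_off()
E
```

```text
t 9.1 tcp [ 0.5201 -0.3046  0.2908] x [ 1.e-04 -1.e-04 -1.e+00] zang 32.11 gap 0.03411349592911236 F [-0.2  0.7 -0.2]
the job is handed in; nothing more can be done
```

I squeezed the white clip open on the fin with the grip set to 15 N and the handles at 34 mm over the outside. I then lifted it straight off and carried it to the taller card. I handed the job in at t ≈ 9.1 s with the clip still held open over the card's top edge. The sign-off gave no verdict.

Last checks before handing in:
- **Opening:** the finger opening was 34.1 mm, which puts the arm angle at about 0.4 rad.
- **Card between the jaws:** the wrist view shows the card centred between the lips. Before the final descent it sat about 1 mm to one side, so I shifted the clip by about 1 mm.
- **Depth:** the scene camera's depth put the lip ends at z ≈ 0.135 m, about 15 mm below the card's edge.
- **Position along the edge:** the scene view shows the clip near the middle of the edge, within a few millimetres.
- **Contact:** the wrist force stayed within about 1.5 N in every reading I took. I had no direct reading of contact between clip and card, so this rests on the views and the force.

**Disagreement:** the top and scene cameras differed by 2–3 mm on where the card is. I corrected that using the clip's known position in the gripper and the wrist view, where the card's top edge measured 101 mm long against the 100 mm given.

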